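# Unlock and open a suction unit's hatch and take off its filter cover

### The arm

A 6-joint arm with a two-finger parallel gripper is mounted at the origin on a cart in front of the work surface, level with it; the furniture and walls round the work are solid. World frame = base frame: x ahead of the robot, y to its left, z up, the work surface at z = 0. Lengths are in m, angles in rad, forces in N, time in s.
With the tool pointing down it reaches from about 0.425 to 0.925 m from the base axis. Payload 12.5 kg.
Tool frame: the origin (TCP) lies on the front face of the gripper's body, between the roots of the fingers; the fingertips stand 73 mm ahead of it and the grasp point (between the pads) lies 54 mm ahead of it (bot.tcp_to_tips is the distance from the TCP to the fingertips, in m); z points along the fingers, y is the line along which they close (so a half turn about z gives the same grasp; the last joint's range is limited). The gripper opens to 85 mm and grips with 20 to 120 N. Pads are 22 mm wide; open, the fingers measure 114 mm over their backs; the gripper's body (76 mm by 85 mm) begins 54 mm behind the grasp point. The pads swing forward as they close: fully open they stand 13 mm farther back than shut.
Start: joints at [-1.299, 0.491, 1.559, -0, 1.092, -0.106], TCP at [0.231, -0.581, 0.304] pointing down, gripper open.
Joint ranges: [-3.1, 3.1], [-0.84, 2.19], [0.05, 2.79], [-1.13, 4.28], [0.06, 2.93], [-2.69, 2.69]. Speed limits (rad/s): [2.22, 2.22, 2.79, 3.14, 3.14, 3.14].

### API

Orientations are given as a rotation vector (axis times angle).
In Python, from bench import bot, claw, solve_ik, sensors, eyes, job gives the robot as it stands. Calls block until the motion is done:
- bot.movep(position, orientation): joint-space move of the TCP to a pose.
- bot.line_to(position, ori=None, feed=0.15, threshold=None): straight line of the TCP; ori=None keeps the orientation; feed is the mean speed in m/s. With threshold (N) it stops when the force on the tool has changed by that much, and returns True; else False.
- bot.movej(angles): joint-space move.
- claw.move_gripper(opening): finger opening in m; the grip force is fixed at half the most; returns when the fingers have stopped.
- bot.wait(seconds).
- solve_ik(position, orientation): joint angles nearest the present ones, or None.
- sensors.get_obs(): the state.
- eyes.camera(name): name is "scene" or "top" or "wrist"; returns a dict with "color" (480x640x3 uint8, red, green, blue), "mtx" (3x3 intrinsics, pixels), "R" (3x3) and "t" (3): a world point X has camera coordinates R X + t; the wrist camera has in their place "mount" (4x4, takes a point from camera to tool coordinates, whose origin is the TCP and whose axes are the flange's). Camera axes: x right, y down, z forward; pixel columns grow to the right and rows downward; lengths in m; the calibration is good to about 2 mm. A picture is of the moment at which its call begins: read the wrist's pose just before it. There is no depth.
A pose or a line that the arm cannot do raises bot.IKError and nothing moves.
- job.job_done(): hands the job in; it is judged then, once.
The state is a dict: "time": time; "joint_positions": joint angles; "dq": joint speeds; "joint_efforts": joint torques, N m; "eef_pos": TCP position; "ee_rot": TCP orientation; "wrist_force": force on the tool from outside, world axes, zero at the start; "torque": the same for the moment, N m; "finger_gap": finger opening in m; "grasp_force": force on a finger pad.
Only numpy, scipy, OpenCV 4.12 (cv2) and the standard library are available. Lean on these libraries where they do the work, as an engineer would, in place of code of your own. Each camera call takes 0.05 s, during which the arm holds its last target. There are 200 camera calls.

### The job

Open the suction unit for a filter check: turn its two lever fasteners outwards, away from each other, all the way to unlocked, then swing the hatch up until it stands open by itself. Twist the round filter cover inside a quarter turn anticlockwise to free it from its lugs, lift it off and set it down the right way up in the flat tray. Leave the levers unlocked and the hatch open, and do not shift or knock over the bottle, pot and carton standing around.

Things in the scene. Friction and masses are not known exactly. Their poses are not given: they have to be found in the camera images.
- unit: White rectangular suction unit, fixed, 170 mm (its x) x 210 mm (its y) x 90 mm high without hatch; walls 6 mm, open-topped. Origin: centre of its underside; z up. Its -x side, with the hatch's handle and a hose port, looks to the robot's left, within 0.3 rad. The aluminium hatch (6 mm thick) covers its top and is hinged along the +x edge.
- cam_a_pivot (a point): Axis of the dark lever fastener on the hatch towards the unit's +y (45 mm from the centre line, 55 mm from the centre towards -x), at mid height of its bar. The bar is 12 mm wide, 18 mm high, reaches 55 mm from the axis; with the hatch shut its underside is 103 mm and its top 121 mm above the cart top, the hatch's upper face 96 mm.
- cam_a_tip (a point): The free end of that lever's bar, 55 mm from its axis, mid height.
- cam_b_pivot (a point): The same for the other lever fastener, on the unit's -y side, mirrored; the two pivots are 90 mm apart.
- cam_b_tip (a point): The free end of the second lever's bar.
- cam_a (a joint): Angle of the first lever: 0 locked, the bar points along the unit's +x (towards the hinge); 1.571 unlocked at its stop, the bar points along the unit's +y, along the handle edge. Starts within 0.25 of locked; turns against friction of about 0.1 N m and stays where it is left. Its hidden cam holds the hatch down below about 1.3.
- cam_b (a joint): The same for the second lever: 0 locked, pointing along the unit's +x; 1.571 unlocked at its stop, pointing along the unit's -y, away from the first.
- hatch (a joint): Hatch angle: 0 shut, 1.571 upright, 1.75 its stop. Held wherever it is left by a stiff hinge (friction 0.4 N m; lifting at the handle takes 2 to 4 N).
- hatch_hinge (a point): Middle of the hatch's hinge line, which runs along the unit's y at its +x top edge (85 mm from its centre, 90 mm up).
- hatch_handle (a point): Middle of the hatch's handle: a round steel bar 10 mm thick, 90 mm long, parallel to the hinge line, 40 mm out beyond the hatch's free edge in the hatch's plane, with a 35 mm open gap between bar and edge; 210 mm from the hinge line and 4 mm above it when shut. It can be pinched from above and turns in a pinch.
- cover_seat (a point): Where the cover's origin sits when home: in the unit, 34 mm above its underside, 12 mm from its centre towards -x. Hoods of the 102 mm wide bayonet ring hold the cover's lugs down until its x has turned 1.0 rad anticlockwise (from above) from the unit's +y; a stop ends the turn at about 1.55, so 1.3 is a good angle. Then lift straight up; 20 mm clears the ring.
- filter_cover: White round bayonet cover, loose, about 90 g: a disc 68 mm across, 12 mm thick, with an upright grip bar along its x on top, 62 mm long, 14 mm wide, from 12 to 43 mm above its underside, and a lug under each end of the bar (82 mm over both). Origin: centre of its underside; z up. It starts locked, its x 0 to 0.15 rad anticlockwise from the unit's +y.
- lab_tray: Flat white tray, 278 mm (its x) x 218 mm (its y) x 20 mm high, loose on the cart to the robot's left of the unit. Origin: centre of its underside. Its floor is within 8 mm of the cart top.
- saline_bottle: White bottle 45 mm across, 126 mm tall, bystander; origin centre of its underside.
- lancet_pack: Small upright carton 31 x 47 x 72 mm, bystander; origin centre of its underside.
- gel_pot: Small squat pot 43 mm across, 60 mm tall, bystander; origin centre of its underside.

How it is judged:
On the way, in this order (a step that is already met when the one before it is completed fails the run):
1. both lever fasteners are turned to unlocked while the hatch is still shut (value of joint each of cam_a, cam_b above 1.33 rad and value of joint hatch below 0.1 rad), for 0.2 s.
2. the hatch is swung open while the filter cover is still home (value of joint hatch above 1.4 rad and distance between filter_cover and cover_seat below 0.01 m), for 0.2 s.
3. the filter cover is twisted free in its bayonet (angle between the x axis of filter_cover and the x axis of unit, either way round below 0.75 rad and distance between filter_cover and cover_seat below 0.015 m), for 0.05 s.
At the end, for the whole second after the job is handed in: Both levers are still unlocked (beyond 1.2 rad), the hatch stands open (beyond 1.35 rad) and the filter cover rests the right way up (tilt under 0.25 rad) and still in the flat tray, its centre within 115 mm lengthwise and 85 mm crosswise of the tray's centre (value of joint each of cam_a, cam_b above 1.2 rad and value of joint hatch above 1.35 rad and x of filter_cover in the frame of lab_tray between -0.115 and 0.115 m and y of filter_cover in the frame of lab_tray between -0.085 and 0.085 m and z of filter_cover in the frame of lab_tray below 0.022 m and angle between filter_cover's own z axis and vertical below 0.25 rad and linear speed of filter_cover below 0.03 m/s); the robot touches nothing.
It fails at once if the bottle, the pot or the carton is shifted by more than 30 mm or knocked over (distance of any of saline_bottle, lancet_pack, gel_pot from where it was at the start of the episode above 0.03 m or angle between any of saline_bottle, lancet_pack, gel_pot's own z axis and vertical above 0.5 rad).
It also fails if it takes over 72 s, if anything falls off the work surface, if the arm or the gripper's body presses on something with over 40 N, if the wrist force passes 120 N, or if a joint passes its speed limit or range.

## Working session

There is one attempt and no reset: what is moved stays moved. The work goes in short steps, each a Python script; the robot and the scene stay as the last script left them, time stands still between calls to the robot, and variables do not carry over. Pictures are saved under pics/ and viewed, at most 10 in all, crops included, and the job is handed in when it is done.

```bash
mkdir -p pics; ls
python3 - <<'E'
from bench import bot, claw, solve_ik, sensors, eyes, job
import cv2,numpy as np
for n in ["top","scene"]:
    c=eyes.camera(n); cv2.imwrite(f"pics/{n}0.png",c["color"][:,:,::-1]); np.savez(f"pics/{n}0.npz",**{k:np.array(v) for k,v in c.items()})
    print(n,c["mtx"],c["R"],c["t"], -c["R"].T@c["t"])
print(eyes.camera("wrist")["mount"]); print(sensors.get_obs())
E
```

```text
pics
top [[535.8780497    0.         318.17695852]
 [  0.         535.8780497  235.69118365]
 [  0.           0.           1.        ]] [[ 1.13916943e-02 -9.99934982e-01 -5.10436872e-04]
 [-9.96080229e-01 -1.13029961e-02 -8.77292456e-02]
 [ 8.77177721e-02  1.50782082e-03 -9.96144226e-01]] [-0.05359854  0.53090483  1.16676641] [ 0.42708823 -0.04935351  1.20881614]
scene [[459.90137603   0.         317.18189532]
 [  0.         459.90137603 241.74103026]
 [  0.           0.           1.        ]] [[ 0.45265205 -0.89166452 -0.00636357]
 [-0.42274581 -0.20831176 -0.88198197]
 [ 0.78510642  0.40192112 -0.47124019]] [-0.26312508  0.28995557  0.69591416] [-0.30468506 -0.45392074  0.58200389]
[[-1.33525641e-04 -9.58763736e-01 -2.84204293e-01  7.20750631e-02]
 [ 9.99999664e-01 -3.58017743e-04  7.37950964e-04 -4.14613542e-04]
 [-8.09270803e-04 -2.84204099e-01  9.58763462e-01 -7.00201357e-02]
 [ 0.00000000e+00  0.00000000e+00  0.00000000e+00  1.00000000e+00]]
{'time': 0.15, 'joint_positions': array([-1.29856918e+00,  4.91428593e-01,  1.55933508e+00, -9.76775792e-06,
        1.09168002e+00, -1.05547856e-01]), 'dq': array([ 0.00030674, -0.00107871, -0.00400287, -0.00028677,  0.00020653,
        0.00018102]), 'joint_efforts': array([ 1.07572952e-03, -6.18706155e+01, -2.61692530e+01, -8.33360559e-05,
        3.22186825e-03, -1.21726637e-05]), 'eef_pos': array([ 0.23055385, -0.58080469,  0.30344847]), 'ee_rot': array([-3.08488182e+00, -5.89733072e-01,  1.24811738e-04]), 'wrist_force': array([0.45142563, 0.01400898, 0.15339633]), 'torque': array([ 0.00828437,  0.0359944 , -0.03583644]), 'grasp_force': 0.0, 'finger_gap': 0.0852944891061658}
```

View pics/top0.png

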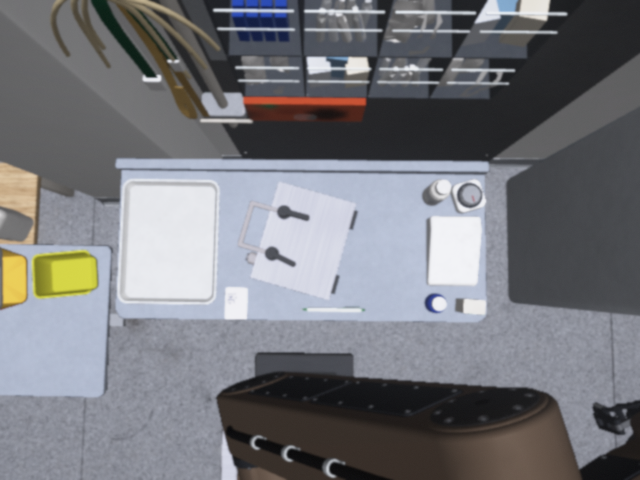

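View pics/scene0.png

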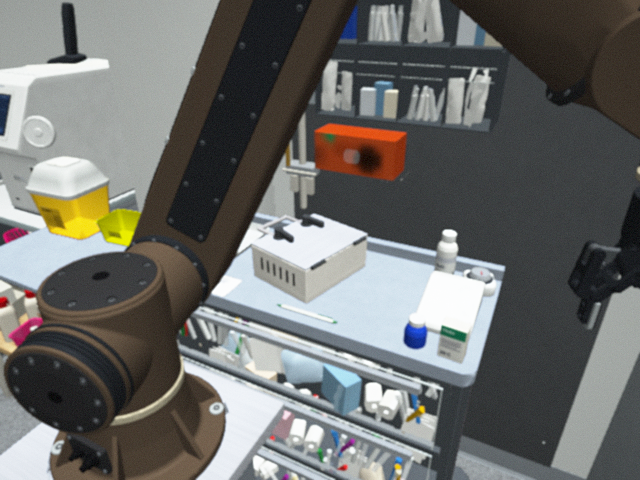

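The top view shows the hatch with corners near (280,183), (357,209), (330,297), (252,277). The levers pivot at (284,212) and (271,254), the handle is at (245,225), and the tray spans (119–217, 180–302). The bystanders stand well to the right, at columns 427–485. Next I convert these to world positions.

```bash
cat > h.py <<'E'
from bench import bot, claw, solve_ik, sensors, eyes, job
import cv2,numpy as np
from scipy.spatial.transform import Rotation as Ro
def shot(n,save=None):
    o=sensors.get_obs(); c=eyes.camera(n)
    if n=="wrist":
        M=np.array(c["mount"]); T=np.eye(4); T[:3,:3]=Ro.from_rotvec(o["ee_rot"]).as_matrix(); T[:3,3]=o["eef_pos"]
        W=T@M; c["R"]=W[:3,:3].T; c["t"]=-c["R"]@W[:3,3]
    if save: cv2.imwrite(f"pics/{save}.png",c["color"][:,:,::-1])
    return c
def ray(c,uv,z):
    uv=np.atleast_2d(np.array(uv,float)); d=np.c_[uv,np.ones(len(uv))]@np.linalg.inv(c["mtx"]).T@c["R"]
    o=-c["R"].T@c["t"]; return o+d*((z-o[2])/d[:,2])[:,None]
def proj(c,X):
    p=(c["R"]@np.atleast_2d(X).T+np.array(c["t"])[:,None]); q=c["mtx"]@p; return (q[:2]/q[2]).T
def down(yaw):  # tool z down, closing axis (tool y) along world angle yaw
    y=np.array([np.cos(yaw),np.sin(yaw),0]); z=np.array([0,0,-1.]); x=np.cross(y,z)
    return Ro.from_matrix(np.c_[x,y,z]).as_rotvec()
E
python3 - <<'E'
from h import *
c=dict(np.load("pics/top0.npz")); im=c["color"].astype(int)
g=im.max(2); m=((g<90)).astype(np.uint8); m[:, :240]=0; m[:,370:]=0; m[:180]=0; m[310:]=0
cs,_=cv2.findContours(m,cv2.RETR_EXTERNAL,cv2.CHAIN_APPROX_NONE)
for k in cs:
    if len(k)<8: continue
    k=k[:,0]; (r,_)=cv2.minAreaRect(k.astype(np.float32))[:2]; pc=cv2.PCACompute(k.astype(float),None)
    print(len(k),k.min(0),k.max(0),r, ray(c,[k.mean(0)],.112)[0].round(4))
print("corners",ray(c,[[280,183],[357,209],[330,297],[252,277]],.096).round(3).tolist())
print("piv",ray(c,[[283,212],[308,217],[271,254],[295,265]],.121).round(3).tolist())
print("handle",ray(c,[[252,204],[241,245]],.094).round(3).tolist())
print("tray",ray(c,[[122,180],[217,180],[217,302],[118,302]],.02).round(3).tolist())
print("byst",ray(c,[[434,195],[435,305],[473,307]],.06).round(3).tolist())
E
```

```text
24 [269 251] [276 258] (271.47540283203125, 255.72950744628906) [0.4819 0.0467 0.112 ]
8 [274 250] [276 254] (275.5000305175781, 252.00003051757812) [0.4891 0.0399 0.112 ]
8 [302 217] [306 218] (304.0000305175781, 217.50003051757812) [ 0.561 -0.018  0.112]
42 [280 209] [298 217] (288.7930908203125, 215.51724243164062) [0.5679 0.0151 0.112 ]
corners [[0.635, 0.034, 0.096], [0.582, -0.128, 0.096], [0.398, -0.074, 0.096], [0.438, 0.088, 0.096]]
piv [[0.571, 0.025, 0.121], [0.561, -0.026, 0.121], [0.484, 0.048, 0.121], [0.463, -0.001, 0.121]]
handle [[0.59, 0.092, 0.094], [0.504, 0.113, 0.094]]
tray [[0.652, 0.395, 0.02], [0.655, 0.181, 0.02], [0.383, 0.174, 0.02], [0.38, 0.392, 0.02]]
byst [[0.62, -0.298, 0.06], [0.383, -0.298, 0.06], [0.38, -0.379, 0.06]]
```

Unit centre is about (0.513, -0.020) and its +y axis has a yaw of about -0.26. I move above it for one closer look with the wrist camera and check reach at the key poses.

Run:
```python
from h import *
C=np.array([.513,-.02]); 
for yaw in (1.31,-1.83):
  for nm,p in [("look",[.52,0,.38]),("cov",[.516,-.008,.125]),("hand",[.547,.102,.16]),("up",[.488,-.11,.365]),("tray",[.517,.285,.1])]:
    for d in (0,1.3):
      q=solve_ik(p,down(yaw+d)); print(yaw,nm,d,None if q is None else np.round(q,2))
yaw=1.31
for y in (1.31,-1.83):
  q=solve_ik([.52,0,.40],down(y))
q=[solve_ik([.52,0,.40],down(y)) for y in (1.31,-1.83)]
best=min([ (abs(a[5]),y) for a,y in zip(q,(1.31,-1.83)) if a is not None])[1]
print(best)
bot.movep([.52,-.0,.40],down(best))
c=shot("wrist","w1"); np.savez("pics/w1.npz",**{k:np.array(v) for k,v in c.items()})
print(sensors.get_obs()["time"],sensors.get_obs()["joint_positions"])
```

```text
1.31 look 0 [-0.13  0.27  1.71 -0.    1.17 -1.44]
1.31 look 1.3 None
1.31 cov 0 [-0.14  0.6   1.99 -0.    0.55 -1.45]
1.31 cov 1.3 None
1.31 hand 0 [ 0.07  0.58  1.87 -0.    0.69 -1.24]
1.31 hand 1.3 [ 0.07  0.58  1.87 -0.    0.69 -2.54]
1.31 up 0 [-0.35  0.25  1.77 -0.    1.12 -1.66]
1.31 up 1.3 None
1.31 tray 0 [ 0.39  0.71  1.81  0.    0.62 -0.92]
1.31 tray 1.3 [ 0.39  0.71  1.81 -0.    0.62 -2.22]
-1.83 look 0 [-0.13  0.27  1.71 -0.    1.17  1.7 ]
-1.83 look 1.3 [-0.13  0.27  1.71 -0.    1.17  0.4 ]
-1.83 cov 0 [-0.14  0.6   1.99 -0.    0.55  1.69]
-1.83 cov 1.3 [-0.14  0.6   1.99 -0.    0.55  0.39]
-1.83 hand 0 [ 0.07  0.58  1.87 -0.    0.69  1.9 ]
-1.83 hand 1.3 [ 0.07  0.58  1.87 -0.    0.69  0.6 ]
-1.83 up 0 [-0.35  0.25  1.77 -0.    1.12  1.48]
-1.83 up 1.3 [-0.35  0.25  1.77 -0.    1.12  0.18]
-1.83 tray 0 [ 0.39  0.71  1.81 -0.    0.62  2.22]
-1.83 tray 1.3 [ 0.39  0.71  1.81 -0.    0.62  0.92]
1.31
2.5333 [-1.28239452e-01  2.50282556e-01  1.67421677e+00 -6.48044147e-05
  1.21740970e+00 -1.43685346e+00]
```

View pics/w1.png

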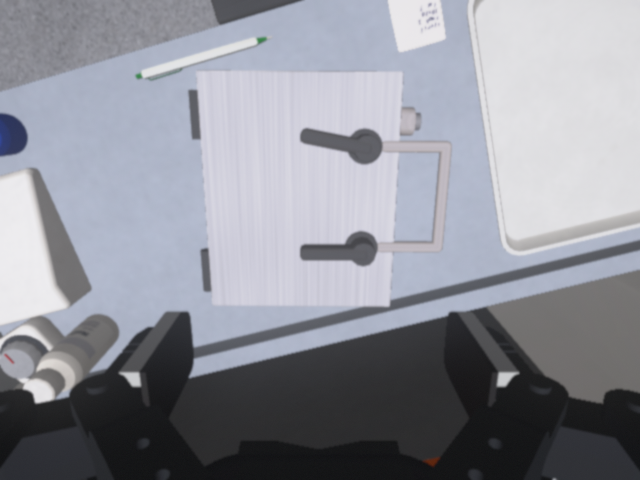

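The wrist view shows pivot b at (367,146), pivot a at (362,248), and lever tips at (304,135) and (303,252). The handle bar runs from (445,147) to (438,246), and the hatch corners are (198,72), (402,72), (389,305) and (213,305).

Run:
```python
from h import *
c=dict(np.load("pics/w1.npz"))
cor=ray(c,[[198,72],[402,72],[389,305],[213,305]],.096); print(cor.round(4).tolist(),cor.mean(0))
pb,tb,pa,ta=ray(c,[[366,146],[303,135],[361,248],[302,252]],.121)
h=ray(c,[[445,147],[438,246]],.097)
print("b",pb,tb,"a",pa,ta,"h",h.tolist())
an=lambda v:np.arctan2(v[1],v[0])
for n,v in [("piv",pa-pb),("handle",h[1]-h[0]),("edgeL",cor[2]-cor[1]),("edgeR",cor[3]-cor[0]),("topx",cor[0]-cor[1]),("botx",cor[3]-cor[2]),("leva",ta-pa),("levb",tb-pb)]: print(n,an(v[:2]).round(3),np.linalg.norm(v).round(4))
```

```text
[[0.3943, -0.0686, 0.096], [0.4374, 0.092, 0.096], [0.6377, 0.0374, 0.096], [0.5942, -0.1247, 0.096]] [ 0.51588079 -0.01595944  0.096     ]
b [0.48484635 0.04805439 0.121     ] [0.46360438 0.00183752 0.121     ] a [0.56687847 0.02440191 0.121     ] [ 0.55728619 -0.0252358   0.121     ] h [[0.5055286878857773, 0.11494979136371605, 0.09700000000000003], [0.5912482812366557, 0.0930315014284372, 0.09700000000000003]]
piv -0.281 0.0854
handle -0.25 0.0885
edgeL -0.266 0.2076
edgeR -0.273 0.2077
topx -1.833 0.1663
botx -1.833 0.1678
leva -1.762 0.0506
levb -2.002 0.0509
```

```bash
cat >> h.py <<'E'
C=np.array([.515,-.017]); UY=-.265; UX=UY-np.pi/2
e=lambda a:np.array([np.cos(a),np.sin(a)])
U=lambda x,y:C+x*e(UX)+y*e(UY)
P=lambda xy,z:np.r_[xy,z]
def tm(): return round(float(sensors.get_obs()["time"]),2)
def lever(s,th0):  # s=+1 lever a, -1 lever b
    piv=U(-.055,.045*s)
    def pose(th,off):
        ph=UX+s*th; p=piv+.038*e(ph)-s*off*e(ph+np.pi/2)
        return p,down(ph if s>0 else ph+np.pi)
    p,o=pose(th0,.032)
    bot.movep(P(p,.215),o); bot.line_to(P(p,.180),feed=.1)
    p,o=pose(th0,.021); bot.line_to(P(p,.180),o,feed=.08)
    for th in np.arange(th0,1.64,.17):
        p,o=pose(th,.017)
        hit=bot.line_to(P(p,.180),o,feed=.045,threshold=25)
        if hit: break
    print("lever",s,"cmd",th,"hit",hit,tm(),sensors.get_obs()["wrist_force"].round(1))
    p,o=pose(th-.2,.03); bot.line_to(P(p,.180),feed=.1)
    bot.line_to(P(p,.23),feed=.15)
E
python3 - <<'E'
from h import *
claw.move_gripper(0)
lever(-1,.166)
lever(1,.074)
bot.movep([.52,.02,.36],down(UX))
shot("wrist","w2"); print(tm())
E
```

```text
lever -1 cmd 1.526 hit False 7.63 [-0.2 -1.1  0.6]
lever 1 cmd 1.6039999999999999 hit False 13.72 [-2.  -3.4  0.7]
16.07
```

View pics/w2.png

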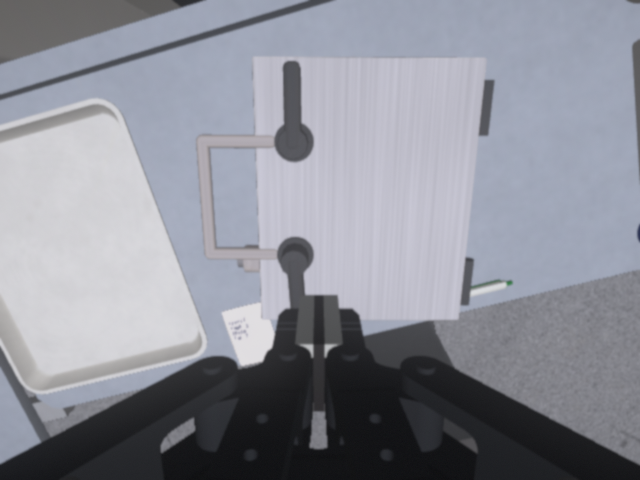

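Both levers now lie along the handle edge: a runs (294,142)→(291,62), b runs (296,253)→(300,310). Next I lift the hatch by its handle.

Run:
```python
from h import *
o=down(UX); L=.062
def bar(th):
    v=np.array([-.21*np.cos(th)+.004*np.sin(th), .21*np.sin(th)+.004*np.cos(th)])
    return P(U(.085+v[0],0), .09+v[1]+L)
ths=np.r_[np.arange(.15,1.6,.15),1.6,1.68]
assert all(solve_ik(bar(t),o) is not None for t in ths)
claw.move_gripper(.036)
b=bar(0); bot.movep(b+[0,0,.06],o)
print("hit",bot.line_to(b,feed=.1,threshold=15))
claw.move_gripper(0); s=sensors.get_obs(); print(s["finger_gap"],s["grasp_force"],s["wrist_force"].round(1),tm())
if s["finger_gap"]>.006:
    for t in ths:
        bot.line_to(bar(t),feed=.12)
        s=sensors.get_obs(); print(round(t,2),s["finger_gap"].round(4),s["wrist_force"].round(1))
print(tm()); shot("scene","s2")
```

```text
hit False
0.007438784448764064 58.595523834228516 [0.2 5.6 3.6] 18.34Traceback (most recent call last):
  File "<stdin>", line 15, in <module>
AttributeError: 'float' object has no attribute 'round'
```

Run:
```python
from h import *
o=down(UX); L=.062
def bar(th):
    v=np.array([-.21*np.cos(th)+.004*np.sin(th), .21*np.sin(th)+.004*np.cos(th)])
    return P(U(.085+v[0],0), .09+v[1]+L)
for t in np.r_[np.arange(.3,1.6,.15),1.6,1.68]:
    bot.line_to(bar(t),feed=.12)
    s=sensors.get_obs(); print(round(t,2),round(s["finger_gap"],4),s["wrist_force"].round(1))
print(tm()); shot("scene","s2")
```

```text
0.3 0.0073 [ 1.6 11.1  2.9]
0.45 0.0073 [ 1.  12.9  6.9]
0.6 0.0076 [ 0.9 17.5 10. ]
0.75 0.0073 [-0.9 20.9 18.1]
0.9 0.0071 [-4.4 22.2 27.3]
1.05 0.0074 [-2.5 16.2 27. ]
1.2 0.0072 [-7.9 12.4 29.8]
1.35 0.0071 [-10.8   6.2  27. ]
1.5 0.0076 [-16.9   3.   23.8]
1.6 0.0071 [-15.8   0.2  19.6]
1.68 0.0074 [-12.9  -0.3  15.1]
23.04
```

View pics/s2.png

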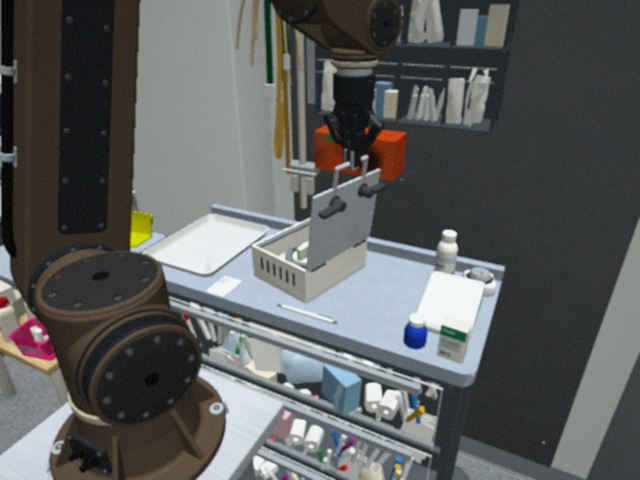

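The scene view shows the hatch standing upright near (345,220), with the levers still along its free edge. I release it and look into the unit from a pose offset towards -x.

Run:
```python
from h import *
claw.move_gripper(.04)
p=sensors.get_obs()["eef_pos"]; bot.line_to(p+[0,0,.05],feed=.15)
bot.movep(P(U(-.03,.0),.36),down(UX))
c=shot("wrist","w3"); np.savez("pics/w3.npz",**{k:np.array(v) for k,v in c.items()})
print(tm(), proj(c,P(U(-.012,0),.077)), proj(c,P(U(-.012,.031),.077)))
```

```text
24.69 [[340.05414959 201.45187193]] [[340.63921903 164.01441618]]
```

View pics/w3.png

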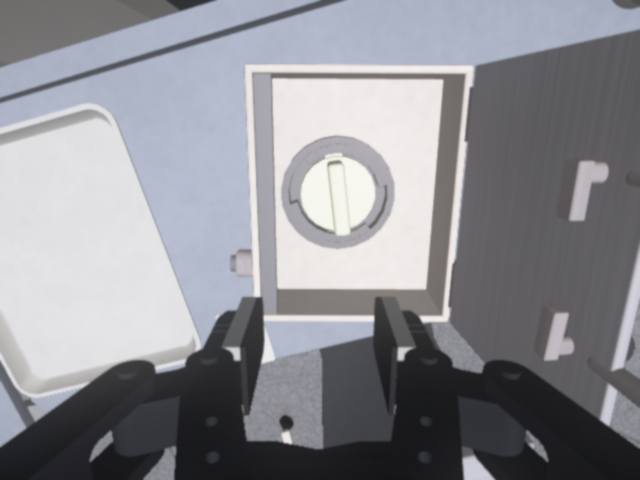

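The cover's grip bar runs from (335,160) to (344,236). That puts it within 3 mm of the predicted spot and turned about 0.1 rad anticlockwise. I grip it, twist, and lift.

Run:
```python
from h import *
xy=U(-.012,.001); d=.1
bot.movep(P(xy,.22),down(UX+d))
print("hit",bot.line_to(P(xy,.126),feed=.1,threshold=12))
claw.move_gripper(0); s=sensors.get_obs(); print(s["finger_gap"],s["grasp_force"],s["wrist_force"].round(1),s["eef_pos"])
for a in np.linspace(.3,1.32,5):
    bot.movep(P(xy,.126),down(UX+a))
    s=sensors.get_obs(); print(round(a,2),round(s["finger_gap"],4),s["wrist_force"].round(1),s["torque"].round(2))
bot.wait(.1)
print("lift hit",bot.line_to(P(xy,.155),feed=.06,threshold=20),sensors.get_obs()["wrist_force"].round(1),tm())
shot("wrist","w4")
```

```text
hit False
0.012933368662795179 59.68687355518341 [-1.3  0.2  5.6] [ 0.51934407 -0.00572243  0.12667906]
0.3 0.0125 [-0.6 -0.1  4.8] [0.06 0.07 0.08]
0.55 0.0131 [-0.4  0.4  5.1] [0.06 0.06 0.05]
0.81 0.013 [-0.7  0.7  4.5] [0.1  0.01 0.07]
1.06 0.0128 [ 0.2 -0.2  5.2] [0.13 0.08 0.11]
1.32 0.0129 [-0.3 -0.1  5.8] [0.1  0.08 0.06]
lift hit False [-0.2 -0.  -0.9] 29.19
```

View pics/w4.png

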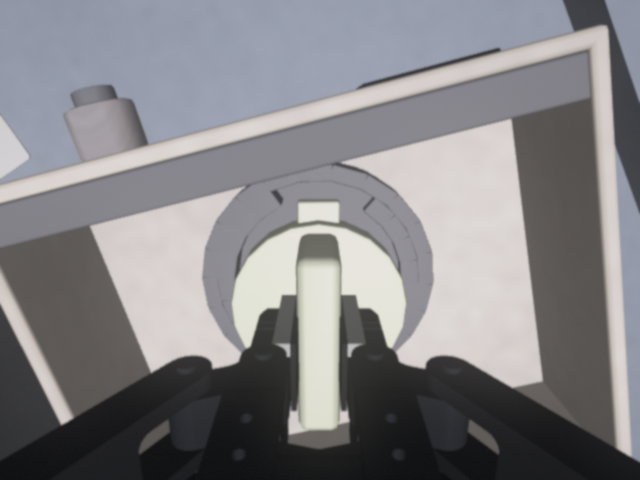

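The cover is held squarely in the gripper and clear of the ring. Next I carry it to the tray.

Run:
```python
from h import *
xy=U(-.012,.001); o=down(UX+1.32); t=np.array([.517,.285])
bot.line_to(P(xy,.24),feed=.15)
bot.line_to(P(t,.24),feed=.2)
bot.line_to(P(t,.112),feed=.15)
print("hit",bot.line_to(P(t,.092),feed=.03,threshold=6),sensors.get_obs()["eef_pos"])
claw.move_gripper(.04); bot.line_to(P(t,.25),feed=.12)
bot.movep([.5,.0,.42],o)
bot.wait(.2); print(tm()); a=shot("top","t5")["color"]; b=shot("scene")["color"]
cv2.imwrite("pics/f5.png",np.vstack([a[150:330,90:500],b[180:400,110:520]])[:,:,::-1])
```

```text
hit True [0.51678737 0.28507489 0.09523756]
36.39
```

View pics/f5.png

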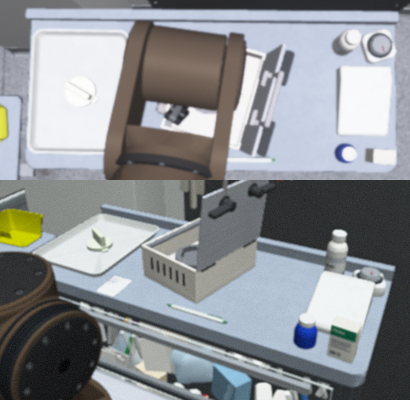

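The cover sits upright in the middle of the tray, at crop (80,92). The hatch is open, both levers are still outward, and the bystanders have not moved. I hand the job in.

```bash
python3 -c "
from h import *
print(sensors.get_obs()['wrist_force']); print(job.job_done())"
```

```text
[ 1.05726511 -0.13775334  0.12336518]
the job is handed in; nothing more can be done
None
```

I handed the job in at about 36 s of robot time, with both levers unlocked, the hatch standing open, the filter cover the right way up in the tray, and the bottle, pot and carton where they were; no verdict came back.

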